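# Crucibles from the cooling stand into the furnace tray, in order

## Robot

A 6-joint arm with a two-finger parallel gripper is mounted at the origin on a cart in front of the work surface, level with it; the furniture and walls round the work are solid. World frame = base frame: x ahead of the robot, y to its left, z up, the work surface at z = 0. Lengths are in m, angles in rad, forces in N, time in s.
With the tool pointing down it reaches from about 0.425 to 0.95 m from the base axis. Payload 3.5 kg.
Tool frame: the origin (TCP) lies between the finger pads; the fingertips stand 22 mm ahead of it and the grasp point (between the pads) lies 3 mm ahead of it (ctrl.nose_length is the z of the fingertips in the tool frame, in m); z points along the fingers, y is the line along which they close (so a half turn about z gives the same grasp; the last joint's range is limited). The gripper opens to 85 mm and grips with 20 to 120 N. Pads are 22 mm wide; open, the fingers measure 114 mm over their backs; the gripper's body (76 mm by 85 mm) begins 54 mm behind the grasp point. The pads swing forward as they close: fully open they stand 13 mm farther back than shut.
Start: joints at [-1.38, 0.286, 1.577, -0, 1.279, -0.15], TCP at [0.226, -0.636, 0.253] pointing down, gripper open.
Joint ranges: [-2.77, 2.77], [-0.9, 2.22], [0.21, 2.48], [-1.53, 4.67], [0.24, 2.81], [-2.84, 2.84]. Speed limits (rad/s): [2.79, 2.79, 3.14, 3.14, 3.14, 3.14].

## Interface

Orientations are given as a unit quaternion [x, y, z, w].
In Python, from plant import ctrl gives the robot as it stands. The module is installed in compiled form; this text tells all that it offers.
- The arm moves only by the tool send_rows, never from a script. Its argument "rows" is text: rows parted by semicolons, each of 7 numbers parted by spaces: the turn, a rotation vector about the tool's x, y, z in shares of 120 degrees (1.0 is 120 degrees), then the shift along the tool's x, y, z in shares of 1000 mm (1.0 is 1000 mm), then the opening, from -1 (shut) to 1 (fully open). A call has 1 to 8 rows; each row is the pose to reach, as a shift and turn from the pose commanded when the call began, along the tool's axes at that moment; what a row does not reach only later rows make up. A row lasts 1/8 s, in which the tool goes at most 62.5 mm and 10.7 degrees, less where a joint would pass 70% of its speed; a pose out of reach is approached as far as the arm can. A shift or turn number past 1, either way, is cut back to 1. A call with a gripper value outside its range is refused whole. The fingers move at their own pace and stop on an object; "grip_force" is the grip in N (left out, the last holds). Time passes only in rows, so rows that repeat a pose let the fingers close. It gives the time, the measured TCP pose, the force, the opening and the grip force at its end, in the units of the state.
- ctrl.get_state(): the state, without advancing time (a new reading comes with each control period).
- ctrl.read_camera(name): name is "side" or "top" or "wrist"; returns a dict with "color" (400x640x3 uint8, red, green, blue), "fx", "fy", "cx", "cy" (pixels), "extrinsics" (4x4, takes a point from world to camera coordinates). Camera axes: x right, y down, z forward; pixel columns grow to the right and rows downward; lengths in m; the calibration is good to about 2 mm. The wrist camera is an equidistant fisheye: a pixel r from the principal point sees the ray r / f radians off the axis. A picture is of the moment at which its call begins. There is no depth.
- ctrl.sign_off(): hands the job in; it is judged then, once.
Trained networks look in a picture, given as the dict that the camera call returned (one of the last four; its "shot" number tells which), for a name from the list of things; names that differ only in an ending like _2 or _b are one class to them, and where a whole thing is asked for, a point or a joint stands for the part that bears it (a point fixed in the world has none). Each returns a list of dicts, best first, with "p" (0 to 1); they miss things now and then, are a little off and sometimes report something else, mostly with a low value. They report only what shows in the picture. A call takes as long as a camera call. They do not tell look-alikes from the thing itself.
- ctrl.look_for(picture, target): "position" ([x, y, z] in m, in the coordinates of the camera as it stood for that picture, good to about 4 mm: the middle of the surface that is visible of it).
The state is a dict: "time": time; "qpos": joint angles; "dq": joint speeds; "joint_efforts": joint torques, N m; "eef_pos": TCP position; "tcp_rot": TCP orientation; "contact_force": force on the tool from outside, world axes, zero at the start; "wrist_torque": the same for the moment, N m; "opening": opening from 0.0 (shut) to 1.0 (fully open); "finger_force": force on a finger pad.
Only numpy, scipy, OpenCV 4.12 (cv2) and the standard library are available. Lean on these libraries where they do the work, as an engineer would, in place of code of your own. Each camera call takes 0.05 s, during which the arm holds its last target. There are 200 camera calls.

## Task

Load the furnace tray: move the four porcelain crucibles from the steel cooling stand into the wells of the buff refractory tray, one in each well, in the same order counted from the handle - the one nearest the stand's handle goes into the well nearest the tray's handle, and so on to the far end. They carry no marks because any mark would burn off, so their place in the row is all that tells the samples apart; keep each one upright so that nothing is spilt, and leave all four standing flat in their wells.

Things in the scene. Friction and masses are not known exactly. Their poses are not given: they have to be found in the camera images.
- crucible_a: plain white porcelain crucible: open round cup 30 mm tall, 39 mm across the rim, tapering to a flat 22 mm foot, about 22 g; starts inside ring_a. Origin: centre of the foot's underside, z up. All four are identical, told apart only by place in the row (letters mean no order). Grip across the rim from above, fingers closing across the row: neighbouring rims are only about 9 mm apart
- crucible_b: plain white porcelain crucible: open round cup 30 mm tall, 39 mm across the rim, tapering to a flat 22 mm foot, about 22 g; starts inside ring_b. Origin: centre of the foot's underside, z up. All four are identical, told apart only by place in the row (letters mean no order). Grip across the rim from above, fingers closing across the row: neighbouring rims are only about 9 mm apart
- crucible_c: plain white porcelain crucible: open round cup 30 mm tall, 39 mm across the rim, tapering to a flat 22 mm foot, about 22 g; starts inside ring_c. Origin: centre of the foot's underside, z up. All four are identical, told apart only by place in the row (letters mean no order). Grip across the rim from above, fingers closing across the row: neighbouring rims are only about 9 mm apart
- crucible_d: plain white porcelain crucible: open round cup 30 mm tall, 39 mm across the rim, tapering to a flat 22 mm foot, about 22 g; starts inside ring_d. Origin: centre of the foot's underside, z up. All four are identical, told apart only by place in the row (letters mean no order). Grip across the rim from above, fingers closing across the row: neighbouring rims are only about 9 mm apart
- ring_a: fixed white ceramic ring on the stand, the seat where crucible_a starts: 46 mm outer, 38 mm inner diameter, 8 mm high; origin: centre of its underside, level with the plate's top. Letters mean no order
- ring_b: fixed white ceramic ring on the stand, the seat where crucible_b starts: 46 mm outer, 38 mm inner diameter, 8 mm high; origin: centre of its underside, level with the plate's top. Letters mean no order
- ring_c: fixed white ceramic ring on the stand, the seat where crucible_c starts: 46 mm outer, 38 mm inner diameter, 8 mm high; origin: centre of its underside, level with the plate's top. Letters mean no order
- ring_d: fixed white ceramic ring on the stand, the seat where crucible_d starts: 46 mm outer, 38 mm inner diameter, 8 mm high; origin: centre of its underside, level with the plate's top. Letters mean no order
- stand: fixed cooling stand: bright steel plate 216 x 64 mm, its top 10 mm above the worktop; upright wire handle with a black grip across one end, top at 46 mm. Origin on the worktop under the middle of the row; x along the row towards the handle (at x = 103 mm), y across, z up. The four rings lie at x = 72 (nearest the handle), 24, -24, -72 mm, y = 0. Points any way
- tray: fixed furnace tray: buff block 225 x 70 x 20 mm; upright dark wire handle across one end, top at 53 mm. Origin on the worktop under the middle of the well row; x along the row towards the handle (at x = 111 mm), y across, z up. Flat-bottomed wells at x = 75 (nearest the handle), 25, -25, -75 mm, y = 0: 38 mm wide, 8 mm deep, floor 12 mm above the worktop; a foot within 8 mm of centre stands flat
There are look-alikes about, which are no part of the job. What is shaped like the crucible_a but green or red is not meant.

How it is judged:
By the outcome, as a careful person would: the job done as asked, in the order asked, and still so for the second after the job is handed in, with the robot touching nothing.
It also fails if it takes over 99 s, if anything falls off the work surface, if the arm or the gripper's body presses on something with over 40 N, if the wrist force passes 120 N, or if a joint passes its speed limit or range.

## Working session

There is one attempt and no reset: what is moved stays moved. The work goes in short steps, Python scripts to look and compute and a tool call to move; the robot and the scene stay as the last step left them, time stands still between calls to the robot, and variables do not carry over. Pictures are saved under pics/ and viewed, at most 14 in all, crops included, and the job is handed in when it is done.

Besides the shell and the picture viewer there is one more tool, called after ">>>" by a JSON object that holds its "fn" and its "kwargs", one argument or row to a line. send_rows: Moves the arm, as the interface text tells. Its arguments: {"type":"object","properties":{"rows":{"type":"string"},"grip_force":{"type":"number"}},"required":["rows"]}

```bash
mkdir -p pics
python3 - <<'E'
from plant import ctrl
import cv2,numpy as np
s=ctrl.get_state();print(s['time'],s['eef_pos'],s['tcp_rot'],s['opening'])
for n in ['top','side']:
    p=ctrl.read_camera(n);cv2.imwrite(f'pics/{n}1.png',p['color'][:,:,::-1])
    print(n,p['fx'],p['fy'],p['cx'],p['cy'],np.round(p['extrinsics'],4).tolist())
    Ti=np.linalg.inv(p['extrinsics'])
    for t in ['crucible_a','ring_a','stand','tray']:
        for d in ctrl.look_for(p,t):
            c=np.array(d['position']);w=Ti@np.r_[c,1]
            print(t,round(d['p'],2),np.round(w[:3],3),'px',round(p['fx']*c[0]/c[2]+p['cx']),round(p['fy']*c[1]/c[2]+p['cy']))
E
```

```text
0.0 [ 0.22554718 -0.63556715  0.25193046] [ 9.85516734e-01  1.69574045e-01 -7.21333319e-06 -1.18777010e-03] 1.0002025722115115
top 470.70780151438305 470.70780151438305 321.36070215164153 201.71614651701435 [[0.1482, -0.9889, 0.006, -0.0857], [-0.9682, -0.1464, -0.2031, 0.5455], [0.2018, 0.0243, -0.9791, 0.9859], [0.0, 0.0, 0.0, 1.0]]
crucible_a 0.8 [ 0.564 -0.102  0.031] px 365 205
crucible_a 0.71 [ 0.425 -0.062  0.022] px 339 264
crucible_a 0.66 [ 0.557 -0.2    0.027] px 407 215
crucible_a 0.65 [ 0.682 -0.076  0.022] px 360 155
crucible_a 0.62 [0.602 0.005 0.02 ] px 321 183
crucible_a 0.56 [ 0.56  -0.155  0.034] px 388 210
crucible_a 0.54 [ 0.544 -0.247  0.034] px 428 223
ring_a 0.49 [ 0.532 -0.229  0.019] px 418 228
stand 0.87 [ 0.543 -0.164  0.016] px 390 220
tray 0.55 [0.51  0.158 0.021] px 248 212
side 509.9733155685967 509.9733155685967 322.06970959083105 195.77948666503767 [[0.9745, -0.224, 0.0104, -0.5351], [-0.1658, -0.7507, -0.6395, 0.1191], [0.1511, 0.6215, -0.7687, 0.9094], [0.0, 0.0, 0.0, 1.0]]
crucible_a 0.88 [ 0.558 -0.135  0.033] px 344 258
crucible_a 0.85 [ 0.685 -0.068  0.023] px 402 218
crucible_a 0.79 [0.597 0.016 0.022] px 345 193
crucible_a 0.76 [ 0.429 -0.051  0.023] px 264 235
crucible_a 0.72 [ 0.562 -0.093  0.033] px 341 238
crucible_a 0.71 [ 0.539 -0.235  0.031] px 349 312
crucible_a 0.6 [ 0.548 -0.185  0.031] px 347 284
ring_a 0.64 [ 0.537 -0.158  0.021] px 336 274
ring_a 0.58 [ 0.545 -0.108  0.025] px 334 249
ring_a 0.41 [ 0.532 -0.207  0.015] px 340 302
stand 0.79 [ 0.541 -0.182  0.013] px 342 288
tray 0.92 [0.511 0.142 0.021] px 289 155
```

```bash
python3 -c "
import cv2
a=cv2.imread('pics/top1.png')[100:300,180:460];cv2.imwrite('pics/top1c.png',cv2.resize(a,(784,560),interpolation=cv2.INTER_CUBIC))
a=cv2.imread('pics/side1.png')[100:360,200:460];cv2.imwrite('pics/side1c.png',cv2.resize(a,(600,600),interpolation=cv2.INTER_CUBIC))"
```

```text
(no output)
```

View pics/top1c.png

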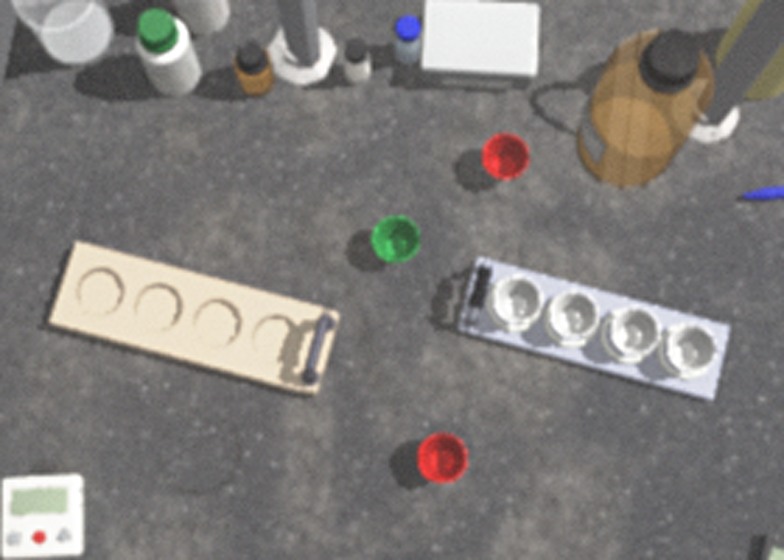

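View pics/side1c.png

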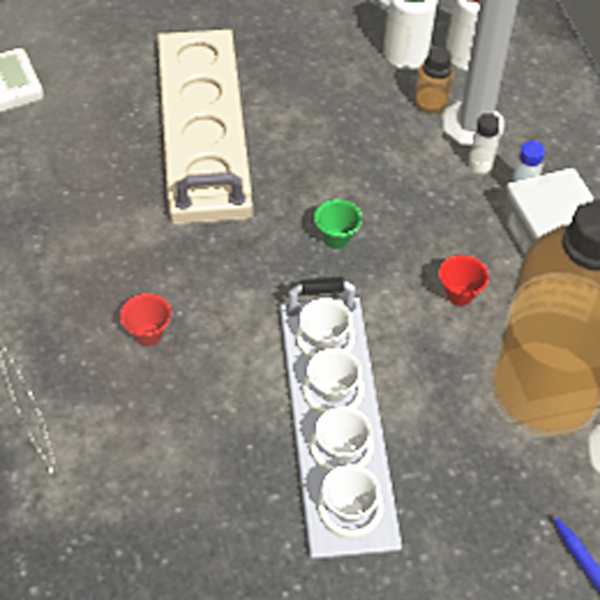

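View pics/top1.png

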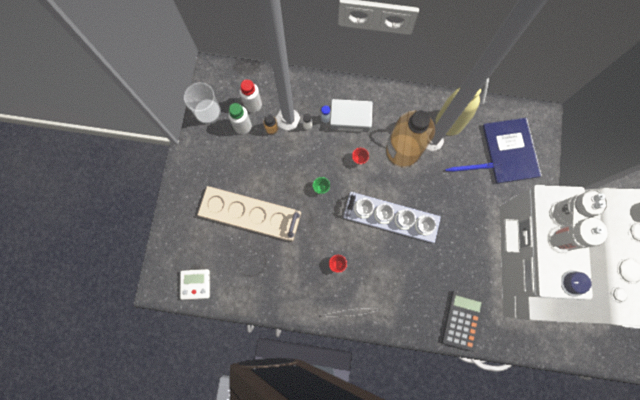

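The four white cups on the stand are the ones meant: top px (364,208), (384,214), (406,219), (426,225). The stand's black handle is at (350,202) and the tray's dark handle at (293,222). The red cups (360,155) and (338,264) and the green cup (321,185) are look-alikes. The enlarged crop above confirms this.

Next I fit the row poses.

```bash
cat > h.py <<'E'
from plant import ctrl
import numpy as np,cv2
def K(p): return np.array([[p['fx'],0,p['cx']],[0,p['fy'],p['cy']],[0,0,1]])
def ray(p,uv,z):
    E=np.array(p['extrinsics']);R,t=E[:3,:3],E[:3,3];c=-R.T@t
    d=(R.T@np.linalg.inv(K(p))@np.c_[uv,np.ones(len(uv))].T).T
    return (c+d*((z-c[2])/d[:,2])[:,None])[:,:2]
def fit(xs,P):  # origin, direction of row from points at xs along row
    A=np.c_[np.ones(4),xs];c=np.linalg.lstsq(A,P,rcond=None)[0];return c
def rectify(p,o,th,z,s=2500,w=270,h=100): # view in row frame, px = s per m
    c,sn=np.cos(th),np.sin(th)
    # pixel (u,v)-> local (x=(u-w/2*..),y)
    S=s/1000
    M=np.array([[c,-sn,o[0]],[sn,c,o[1]],[0,0,0],[0,0,1]])@np.array([[1/s,0,-w/2000],[0,-1/s,h/2000],[0,0,1]])
    M[2]=z*np.array([0,0,1])
    E=np.array(p['extrinsics']);H=K(p)@E[:3]@M
    return cv2.warpPerspective(p['color'],H,(int(w*S),int(h*S)),flags=cv2.INTER_CUBIC|cv2.WARP_INVERSE_MAP)
E
python3 - <<'E'
from h import *
print(ctrl.nose_length)
T=lambda a,s,o:np.array(a)/s+np.array(o)
clk={'top':(T([(515,302),(572,318),(632,333),(688,350)],2.8,(180,100)),T([(276,337),(218,322),(158,307),(100,291)],2.8,(180,100))),
'side':(T([(326,326),(333,376),(342,437),(350,493)],2.308,(200,100)),T([(208,170),(204,130),(200,94),(197,54)],2.308,(200,100)))}
im={'s':[],'t':[]}
for n in clk:
    p=ctrl.read_camera(n)
    for k,uv,xs,z,zz in (('s',clk[n][0],[.072,.024,-.024,-.072],.04,(.04,.01)),('t',clk[n][1],[.075,.025,-.025,-.075],.02,(.02,))):
        c=fit(np.array(xs),ray(p,uv,z));th=np.arctan2(c[1][1],c[1][0])
        print(n,k,np.round(c[0],4),round(np.degrees(th),2),round(np.hypot(*c[1]),3))
        if n=='top': clk[n]+=((c[0],th),)
        o,th=clk['top'][2 if k=='s' else 3]
        for q in zz:
            r=np.ascontiguousarray(rectify(p,o,th,q)[:,:,::-1]);f=lambda x,y:(int(2.5*(135+x)),int(2.5*(50-y)))
            for x in xs: cv2.circle(r,f(x*1000,0),int(2.5*(19.5 if q==.04 else 19 if k=='t' else 23)),(0,0,255),1)
            w,h=((216,64) if k=='s' else (225,70))
            if q!=.04: cv2.rectangle(r,f(-w/2,h/2),f(w/2,-h/2),(255,0,0),1)
            im[k].append(r)
a=np.vstack([im['s'][i] for i in (0,2)]);cv2.imwrite('pics/rs.png',a)
cv2.imwrite('pics/rt.png',np.vstack(im['t']))
E
```

```text
0.022
top s [ 0.5471 -0.1707] 82.89 0.993
top t [0.5102 0.1612] -96.13 0.997
side s [ 0.5499 -0.175 ] 82.49 0.978
side t [0.5118 0.1627] -96.59 0.992
```

View pics/rs.png

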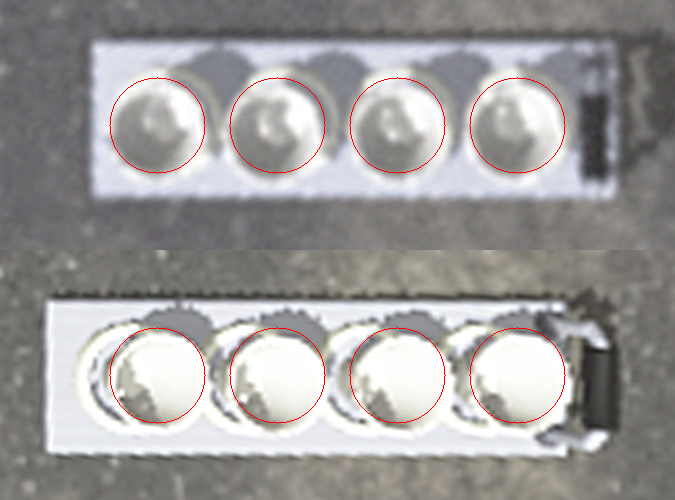

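View pics/rt.png

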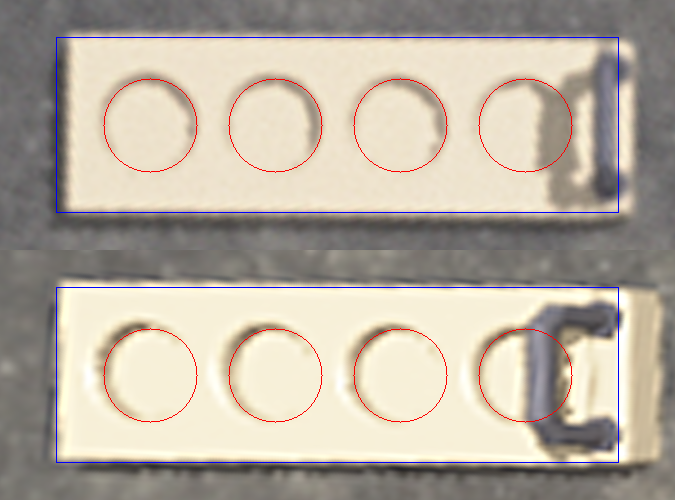

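Pictures: in the rectified stand view, the four rims sit on the predicted circles in both cameras (centres at about px 157, 277, 397 and 517 along the row). The tray's wells fit to about 2 mm. Now I'll work out the approach.

```bash
cat >> h.py <<'E'
from scipy.spatial.transform import Rotation as Ro
SO,ST=np.array([.5475,-.171]),np.radians(82.8)
TO,TT=np.array([.511,.161]),np.radians(-96.3)
def pt(k,x):
    o,t=(SO,ST) if k=='s' else (TO,TT); return o+x*np.array([np.cos(t),np.sin(t)])
def go(p,z,row):  # move needed in tool axes; row = row direction (tool x)
    s=ctrl.get_state();R=Ro.from_quat(s['tcp_rot'])
    G=Ro.from_matrix(np.array([[np.cos(row),np.sin(row),0],[np.sin(row),-np.cos(row),0],[0,0,-1]]).T.T)
    d=R.inv().apply(np.r_[p,z]-s['eef_pos'])*1000
    return np.round((R.inv()*G).as_rotvec(degrees=True),1),np.round(d,1)
E
python3 -c "
from h import *
print(go(pt('s',0),.2,ST))"
```

```text
(array([  0. ,   0. , -63.3]), array([ 458.8, -330.9,   53.3]))
```

The rows are not in the units I measure in: shifts go in shares of 1000 mm and turns go in shares of 120 degrees. I convert before sending: 459 mm / 1000 = 0.459, 402 mm / 1000 = 0.402, -63.3 degrees / 120 = -0.5275.

>>> {"fn": "send_rows", "kwargs": {
  "rows": "0 0 -0.0667 0.057 -0.041 0.006 1;0 0 -0.1333 0.115 -0.083 0.013 1;0 0 -0.2 0.172 -0.124 0.02 1;0 0 -0.2667 0.23 -0.165 0.027 1;0 0 -0.3333 0.287 -0.207 0.033 1;0 0 -0.4 0.344 -0.248 0.04 1;0 0 -0.4667 0.402 -0.29 0.047 1;0 0 -0.5275 0.459 -0.331 0.053 1",
  "grip_force": 25
}}

```text
time: 1.6
eef_pos: [0.5099, -0.2251, 0.2068]
tcp_rot: [0.749, 0.663, 0.0, 0.001]
contact_force: [0.7, -0.5, 0.6]
opening: 0.997
finger_force: 0.0
```

>>> {"fn": "send_rows", "kwargs": {
  "rows": "0 0 0 0 0 0 1;0 0 0 0 0 0 1;0 0 0 0 0 0 1;0 0 0 0 0 0 1"
}}

```text
time: 2.1
eef_pos: [0.5084, -0.2281, 0.2067]
tcp_rot: [0.751, 0.661, 0.0, 0.0]
contact_force: [-0.4, 0.2, -0.7]
opening: 1.005
finger_force: 0.0
```

Run:
```python
from h import *
p=ctrl.read_camera('wrist');cv2.imwrite('pics/w1.png',p['color'][:,:,::-1])
print({k:np.round(p[k],3).tolist() for k in('fx','cx','cy','extrinsics')})
E=np.array(p['extrinsics']);X=[np.r_[pt('s',x),.04] for x in(.072,.024,-.024,-.072)]
for q in X:
    c=E[:3,:3]@q+E[:3,3];r=np.hypot(*c[:2]);a=np.arctan2(r,c[2]);print(np.round([p['cx']+p['fx']*a*c[0]/r,p['cy']+p['fy']*a*c[1]/r],1))
for d in ctrl.look_for(p,'crucible_a'):
    w=np.linalg.inv(E)@np.r_[d['position'],1];print(round(d['p'],2),np.round(w[:3],4))
print(go(pt('s',.072),.1,ST))
```

```text
{'fx': 309.707, 'cx': 324.12, 'cy': 196.758, 'extrinsics': [[0.992, -0.127, 0.0, -0.533], [-0.122, -0.955, 0.269, -0.178], [-0.034, -0.267, -0.963, 0.289], [0.0, 0.0, 0.0, 1.0]]}
[359.   43.9]
[359.1  94.4]
[358.6 145.9]
[357.5 195.7]
0.98 [ 0.5404 -0.247   0.0285]
0.93 [ 0.5561 -0.2005  0.0339]
0.87 [ 0.4229 -0.0526  0.0196]
0.71 [ 0.687  -0.0687  0.0193]
0.64 [ 0.5594 -0.1465  0.0246]
0.63 [ 0.5625 -0.0969  0.0323]
(array([ 0. ,  0. , -0.1]), array([133.2,  31.4, 106.6]))
```

View pics/w1.png

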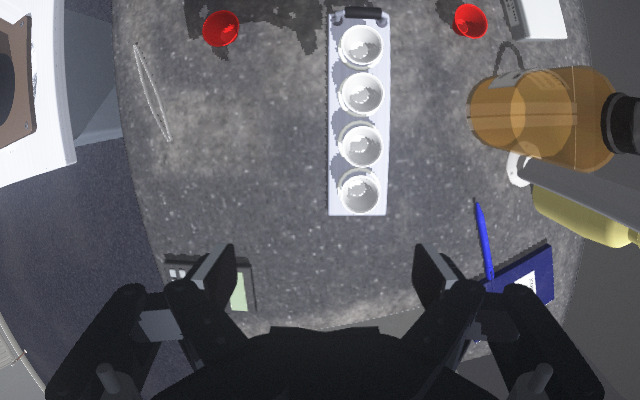

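The wrist picture shows the four rims at (361,46), (362,94), (361,145) and (359,192), about 2 px right of the prediction. I'll shift the stand estimate by +1.5 mm in x. Next: the first cup, the one nearest the handle.

To row units: 133 mm / 1000 = 0.133, 107 mm / 1000 = 0.107.

>>> {"fn": "send_rows", "kwargs": {
  "rows": "0 0 0 0.033 0.008 0.01 1;0 0 0 0.067 0.016 0.03 1;0 0 0 0.1 0.025 0.05 1;0 0 0 0.133 0.033 0.07 1;0 0 0 0.133 0.033 0.09 1;0 0 0 0.133 0.033 0.107 1;0 0 0 0.133 0.033 0.107 1;0 0 0 0.133 0.033 0.107 1"
}}

```text
time: 3.2
eef_pos: [0.5585, -0.1, 0.1001]
tcp_rot: [0.75, 0.661, 0.0, 0.0]
contact_force: [-0.1, -0.7, 0.4]
opening: 0.999
finger_force: 0.0
```

```bash
sed -i 's/SO,ST=np.array(\[.5475/SO,ST=np.array([.549/' h.py
python3 - <<'E'
from h import *
print(go(pt('s',.072),.043,ST))
p=ctrl.read_camera('wrist');cv2.imwrite('pics/w2.png',p['color'][:,:,::-1])
E
```

```text
(array([ 0.1,  0. , -0.1]), array([ 0.4, -0.6, 57.1]))
```

View pics/w2.png

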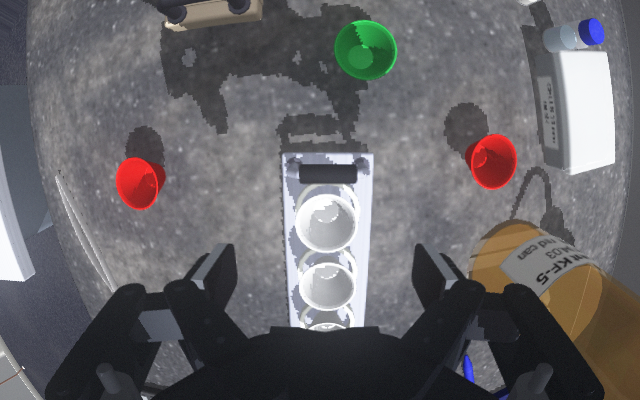

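The wrist picture shows the first cup's rim at (327,222), midway between the fingers at x of about 325. Descending and gripping.

To row units: 57 mm / 1000 = 0.057, 40 mm / 1000 = 0.04.

>>> {"fn": "send_rows", "kwargs": {
  "rows": "0 0 0 0 0 0.02 1;0 0 0 0 0 0.04 1;0 0 0 0 0 0.057 1;0 0 0 0 0 0.057 0.3;0 0 0 0 0 0.057 -0.1;0 0 0 0 0 0.057 -0.3;0 0 0 0 0 0.057 -0.4;0 0 0 0 0 0.057 -0.5",
  "grip_force": 25
}}

```text
time: 4.25
eef_pos: [0.5588, -0.0992, 0.0434]
tcp_rot: [0.75, 0.661, 0.0, 0.001]
contact_force: [-0.5, 0.2, 2.5]
opening: 0.426
finger_force: 25.0
```

>>> {"fn": "send_rows", "kwargs": {
  "rows": "0 0 0 0 0 0 -1;0 0 0 0 0 0 -1;0 0 0 0 0 0 -1;0 0 0 0 0 0 -1"
}}

```text
time: 4.75
eef_pos: [0.5589, -0.0992, 0.0433]
tcp_rot: [0.75, 0.661, 0.0, 0.001]
contact_force: [-0.4, 0.5, 6.3]
opening: 0.424
finger_force: 25.2
```

To row units: -75 mm / 1000 = -0.075, -60 mm / 1000 = -0.06.

>>> {"fn": "send_rows", "kwargs": {
  "rows": "0 0 0 0 0 -0.005 -1;0 0 0 0 0 -0.015 -1;0 0 0 0 0 -0.03 -1;0 0 0 0 0 -0.045 -1;0 0 0 0 0 -0.06 -1;0 0 0 0 0 -0.075 -1;0 0 0 0 0 -0.075 -1;0 0 0 0 0 -0.075 -1"
}}

```text
time: 5.75
eef_pos: [0.5579, -0.0988, 0.1172]
tcp_rot: [0.75, 0.661, -0.0, -0.0]
contact_force: [-0.2, 0.1, -1.1]
opening: 0.423
finger_force: 25.0
```

Run:
```python
from h import *
print(go(pt('t',.075),.12,TT+np.pi))
a=ctrl.read_camera('side')['color'][140:320,220:460,::-1];b=ctrl.read_camera('wrist')['color'][100:400,120:520,::-1]
cv2.imwrite('pics/g1.png',np.vstack([cv2.resize(a,(400,300)),b]))
```

```text
(array([-0. , -0. , -0.9]), array([177. , -77.8,  -2.7]))
```

View pics/g1.png

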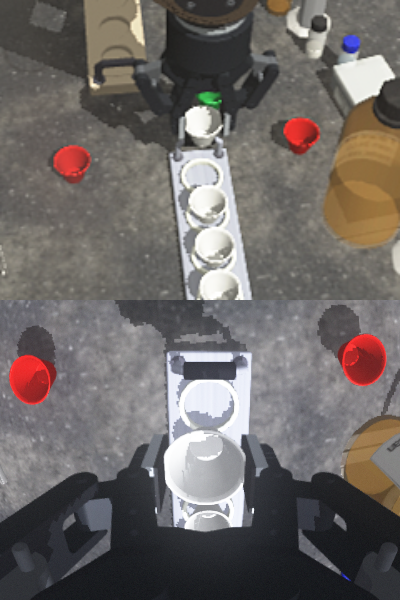

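The first cup is held upright (lower picture, rim at (205,465)) and the first ring is empty. Carrying it to the well nearest the tray's handle.

To row units: 177 mm / 1000 = 0.177, 172 mm / 1000 = 0.172, -0.9 degrees / 120 = -0.0075.

>>> {"fn": "send_rows", "kwargs": {
  "rows": "0 0 -0.0017 0.015 -0.007 0 -1;0 0 -0.0033 0.04 -0.018 0 -1;0 0 -0.005 0.07 -0.031 0 -1;0 0 -0.0075 0.1 -0.044 0 -1;0 0 -0.0075 0.13 -0.057 0 -1;0 0 -0.0075 0.157 -0.069 0 -1;0 0 -0.0075 0.172 -0.0755 0 -1;0 0 -0.0075 0.177 -0.078 0 -1"
}}

```text
time: 6.85
eef_pos: [0.5024, 0.0874, 0.1173]
tcp_rot: [0.744, 0.668, -0.0, -0.0]
contact_force: [0.1, -0.4, 0.5]
opening: 0.424
finger_force: 25.1
```

>>> {"fn": "send_rows", "kwargs": {
  "rows": "0 0 0 0 0 0 -1;0 0 0 0 0 0 -1;0 0 0 0 0 0 -1"
}}

```text
time: 7.22
eef_pos: [0.5032, 0.0858, 0.1175]
tcp_rot: [0.745, 0.667, 0.0, 0.0]
contact_force: [-0.1, -0.1, 0.1]
opening: 0.422
finger_force: 25.1
```

Run:
```python
from h import *
p=ctrl.read_camera('wrist');E=np.array(p['extrinsics'])
print(go(pt('t',.075),.0455,TT+np.pi))
im=p['color'][:,:,::-1].copy()
for x in(.075,.025,-.025,-.075):
  for k in range(24):
    a=k*np.pi/12;q=np.r_[pt('t',x)+.019*np.array([np.cos(a),np.sin(a)]),.02]
    c=E[:3,:3]@q+E[:3,3];r=np.hypot(*c[:2]);t=np.arctan2(r,c[2]);u=p['cx']+p['fx']*t*c[0]/r,p['cy']+p['fy']*t*c[1]/r
    cv2.circle(im,(int(round(u[0])),int(round(u[1]))),1,(0,0,255),-1)
cv2.imwrite('pics/w3.png',cv2.resize(im[:340,200:450],None,fx=1.7,fy=1.7))
```

```text
(array([ 0.,  0., -0.]), array([ 0.6, -0.5, 72. ]))
```

View pics/w3.png

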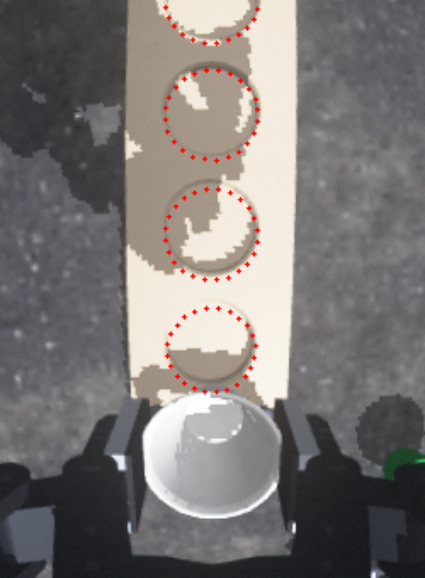

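The wrist picture shows the real wells about 7 px (3 mm) further from the handle than the dots, for example a well centre at (212,227) against 234. I'll shift by +2.5 mm along tool x and lower.

To row units: 71.5 mm / 1000 = 0.0715, 69 mm / 1000 = 0.069.

>>> {"fn": "send_rows", "kwargs": {
  "rows": "0 0 0 0.003 -0.0005 0.015 -1;0 0 0 0.003 -0.0005 0.035 -1;0 0 0 0.003 -0.0005 0.052 -1;0 0 0 0.003 -0.0005 0.063 -1;0 0 0 0.003 -0.0005 0.069 -1;0 0 0 0.003 -0.0005 0.0715 -1;0 0 0 0.003 -0.0005 0.0715 -1;0 0 0 0.003 -0.0005 0.0715 -1"
}}

```text
time: 8.28
eef_pos: [0.5032, 0.0895, 0.0466]
tcp_rot: [0.745, 0.667, 0.0, 0.0]
contact_force: [-0.5, 1.0, 0.7]
opening: 0.425
finger_force: 25.0
```

```bash
sed -i 's/\.511,\.161\]/.511,.1635]/' h.py
python3 - <<'E'
from h import *
print(ctrl.get_state()['contact_force'],go(pt('t',.075),.0455,TT+np.pi))
cv2.imwrite('pics/s3.png',cv2.resize(ctrl.read_camera('side')['color'][90:240,220:380,::-1],None,fx=3,fy=3))
E
```

```text
[-0.52461806  0.97526011  0.65872398] (array([ 0.1, -0. ,  0. ]), array([-0.6, -0.4,  1.1]))
```

View pics/s3.png

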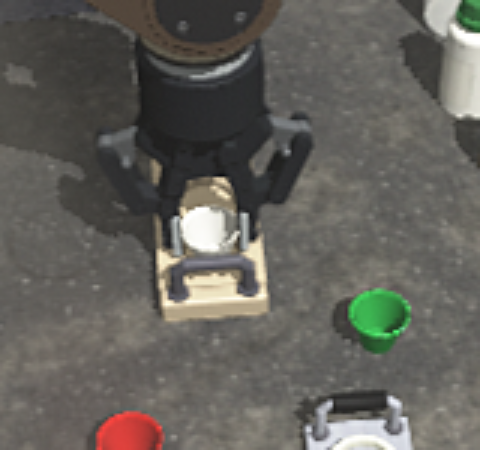

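In the side picture the cup at (208,230) sits just behind the tray handle. Lower 1 mm, open, rise.

>>> {"fn": "send_rows", "kwargs": {
  "rows": "0 0 0 0 0 0.001 -1;0 0 0 0 0 0.001 -1;0 0 0 0 0 0.001 -0.1;0 0 0 0 0 0.001 0.1;0 0 0 0 0 0.001 0.5;0 0 0 0 0 0.001 1;0 0 0 0 0 0.001 1;0 0 0 0 0 0.001 1"
}}

```text
time: 9.32
eef_pos: [0.5028, 0.0894, 0.045]
tcp_rot: [0.745, 0.667, -0.0, -0.0]
contact_force: [-0.1, -0.1, 0.4]
opening: 1.002
finger_force: 0.0
```

To row units: -55 mm / 1000 = -0.055, -35 mm / 1000 = -0.035.

>>> {"fn": "send_rows", "kwargs": {
  "rows": "0 0 0 0 0 0 1;0 0 0 0 0 -0.015 1;0 0 0 0 0 -0.035 1;0 0 0 0 0 -0.055 1;0 0 0 0 0 -0.055 1;0 0 0 0 0 -0.055 1"
}}

```text
time: 10.07
eef_pos: [0.5025, 0.0895, 0.0999]
tcp_rot: [0.745, 0.667, -0.0, -0.0]
contact_force: [-0.0, -0.6, -0.5]
opening: 1.002
finger_force: 0.0
```

Run:
```python
from h import *
print(go(pt('s',.024),.1,ST))
p=ctrl.read_camera('side')
for d in ctrl.look_for(p,'crucible_a'):
    w=np.linalg.inv(p['extrinsics'])@np.r_[d['position'],1];print(round(d['p'],2),np.round(w[:3],4))
```

```text
(array([-0. , -0. ,  0.9]), array([-2.298e+02,  7.510e+01, -1.000e-01]))
0.88 [ 0.6847 -0.0693  0.0229]
0.76 [ 0.543  -0.2342  0.0345]
0.73 [0.5996 0.0132 0.021 ]
0.56 [ 0.5478 -0.1874  0.0329]
0.55 [ 0.5552 -0.135   0.0344]
0.5 [0.5062 0.0981 0.0384]
```

To row units: -230 mm / 1000 = -0.23, -200 mm / 1000 = -0.2, 0.9 degrees / 120 = 0.0075.

>>> {"fn": "send_rows", "kwargs": {
  "rows": "0 0 0.0025 -0.04 0.013 0 1;0 0 0.005 -0.08 0.026 0 1;0 0 0.0075 -0.12 0.039 0 1;0 0 0.0075 -0.16 0.052 0 1;0 0 0.0075 -0.2 0.065 0 1;0 0 0.0075 -0.23 0.075 0 1;0 0 0.0075 -0.23 0.075 0 1;0 0 0.0075 -0.23 0.075 0 1"
}}

```text
time: 11.18
eef_pos: [0.5514, -0.1466, 0.099]
tcp_rot: [0.75, 0.661, -0.0, -0.001]
contact_force: [0.7, 0.9, -0.2]
opening: 0.998
finger_force: 0.0
```

>>> {"fn": "send_rows", "kwargs": {
  "rows": "0 0 0 0 0 0 1;0 0 0 0 0 0 1"
}}

```text
time: 11.42
eef_pos: [0.552, -0.1463, 0.0999]
tcp_rot: [0.75, 0.662, -0.0, -0.0]
contact_force: [-0.1, -0.2, 0.3]
opening: 1.002
finger_force: 0.0
```

```bash
python3 -c "
from h import *
print(go(pt('s',.024),.0435,ST))"
```

```text
(array([-0. , -0. ,  0.1]), array([-0.9,  0.1, 56.4]))
```

>>> {"fn": "send_rows", "kwargs": {
  "rows": "0 0 0 -0.001 0 0.02 1;0 0 0 -0.001 0 0.04 1;0 0 0 -0.001 0 0.0565 1;0 0 0 -0.001 0 0.0565 0.3;0 0 0 -0.001 0 0.0565 -0.1;0 0 0 -0.001 0 0.0565 -0.3;0 0 0 -0.001 0 0.0565 -0.5;0 0 0 -0.001 0 0.0565 -1"
}}

```text
time: 12.42
eef_pos: [0.5527, -0.1487, 0.0444]
tcp_rot: [0.75, 0.661, 0.0, 0.001]
contact_force: [0.4, 0.9, 3.0]
opening: 0.428
finger_force: 25.0
```

To row units: -75 mm / 1000 = -0.075, -60 mm / 1000 = -0.06.

>>> {"fn": "send_rows", "kwargs": {
  "rows": "0 0 0 0 0 0 -1;0 0 0 0 0 0 -1;0 0 0 0 0 -0.005 -1;0 0 0 0 0 -0.02 -1;0 0 0 0 0 -0.04 -1;0 0 0 0 0 -0.06 -1;0 0 0 0 0 -0.075 -1;0 0 0 0 0 -0.075 -1"
}}

```text
time: 13.42
eef_pos: [0.5532, -0.1489, 0.1208]
tcp_rot: [0.75, 0.661, 0.001, 0.002]
contact_force: [-0.4, -0.7, -0.3]
opening: 0.426
finger_force: 25.0
```

```bash
python3 -c "
from h import *
print(go(pt('t',.025),.118,TT+np.pi))"
```

```text
(array([ 0.2,  0.1, -0.9]), array([279.7, -80.5,   2.1]))
```

To row units: 265 mm / 1000 = 0.265, 240 mm / 1000 = 0.24, -0.9 degrees / 120 = -0.0075.

>>> {"fn": "send_rows", "kwargs": {
  "rows": "0 0 -0.0025 0.015 -0.004 0 -1;0 0 -0.005 0.045 -0.013 0 -1;0 0 -0.0075 0.085 -0.024 0 -1;0 0 -0.0075 0.125 -0.036 0 -1;0 0 -0.0075 0.165 -0.0475 0 -1;0 0 -0.0075 0.205 -0.059 0 -1;0 0 -0.0075 0.24 -0.069 0 -1;0 0 -0.0075 0.265 -0.076 0 -1"
}}

```text
time: 14.42
eef_pos: [0.5077, 0.1263, 0.1171]
tcp_rot: [0.744, 0.668, -0.001, -0.001]
contact_force: [-0.2, -0.1, -0.7]
opening: 0.424
finger_force: 25.0
```

To row units: 15 mm / 1000 = 0.015, 10 mm / 1000 = 0.01.

>>> {"fn": "send_rows", "kwargs": {
  "rows": "0 0 0 0.01 -0.003 0 -1;0 0 0 0.015 -0.0045 0 -1;0 0 0 0.015 -0.0045 0 -1;0 0 0 0.015 -0.0045 0 -1;0 0 0 0.015 -0.0045 0 -1"
}}

```text
time: 15.05
eef_pos: [0.5071, 0.1388, 0.1185]
tcp_rot: [0.745, 0.667, 0.0, 0.0]
contact_force: [-0.2, -0.6, -0.2]
opening: 0.424
finger_force: 25.0
```

```bash
python3 -c "
from h import *
print(go(pt('t',.025),.0455,TT+np.pi))"
```

```text
(array([ 0.,  0., -0.]), array([-0.1,  1.2, 73. ]))
```

To row units: 73.5 mm / 1000 = 0.0735, 73 mm / 1000 = 0.073.

>>> {"fn": "send_rows", "kwargs": {
  "rows": "0 0 0 0 0.001 0.015 -1;0 0 0 0 0.001 0.035 -1;0 0 0 0 0.001 0.052 -1;0 0 0 0 0.001 0.063 -1;0 0 0 0 0.001 0.069 -1;0 0 0 0 0.001 0.072 -1;0 0 0 0 0.001 0.073 -1;0 0 0 0 0.001 0.0735 -1"
}}

```text
time: 16.05
eef_pos: [0.5082, 0.1395, 0.0463]
tcp_rot: [0.745, 0.667, 0.0, -0.0]
contact_force: [-3.1, -0.3, 7.5]
opening: 0.423
finger_force: 25.5
```

>>> {"fn": "send_rows", "kwargs": {
  "rows": "0 0 0 0 0 0 -1;0 0 0 0 0 0 -1;0 0 0 0 0 0 -0.1;0 0 0 0 0 0 0.1;0 0 0 0 0 0 0.5;0 0 0 0 0 0 1;0 0 0 0 0 0 1;0 0 0 0 0 0 1"
}}

```text
time: 17.05
eef_pos: [0.5079, 0.1393, 0.045]
tcp_rot: [0.745, 0.667, -0.0, -0.0]
contact_force: [-0.2, -0.9, 0.4]
opening: 1.002
finger_force: 0.0
```

>>> {"fn": "send_rows", "kwargs": {
  "rows": "0 0 0 0 0 0 1;0 0 0 0 0 -0.015 1;0 0 0 0 0 -0.035 1;0 0 0 0 0 -0.055 1;0 0 0 0 0 -0.055 1;0 0 0 0 0 -0.055 1"
}}

```text
time: 17.8
eef_pos: [0.5077, 0.1393, 0.0999]
tcp_rot: [0.745, 0.667, -0.0, -0.0]
contact_force: [0.1, -0.2, -0.3]
opening: 1.005
finger_force: 0.0
```

```bash
python3 -c "
from h import *
print(go(pt('s',-.024),.1,ST))
p=ctrl.read_camera('wrist')
cv2.imwrite('pics/w4.png',p['color'][:,:,::-1])"
```

```text
(array([-0. ,  0. ,  0.9]), array([-3.279e+02,  7.460e+01, -1.000e-01]))
```

To row units: -328 mm / 1000 = -0.328, -287 mm / 1000 = -0.287, 0.9 degrees / 120 = 0.0075.

>>> {"fn": "send_rows", "kwargs": {
  "rows": "0 0 0.0025 -0.041 0.009 0 1;0 0 0.005 -0.082 0.019 0 1;0 0 0.0075 -0.123 0.028 0 1;0 0 0.0075 -0.164 0.037 0 1;0 0 0.0075 -0.205 0.047 0 1;0 0 0.0075 -0.246 0.056 0 1;0 0 0.0075 -0.287 0.065 0 1;0 0 0.0075 -0.328 0.0745 0 1"
}}

```text
time: 18.85
eef_pos: [0.5455, -0.1959, 0.0987]
tcp_rot: [0.75, 0.661, -0.0, -0.001]
contact_force: [0.3, -0.1, -0.9]
opening: 0.997
finger_force: 0.0
```

>>> {"fn": "send_rows", "kwargs": {
  "rows": "0 0 0 0 0 0 1;0 0 0 0 0 0 1;0 0 0 0 0 0 1"
}}

```text
time: 19.23
eef_pos: [0.5456, -0.1934, 0.0993]
tcp_rot: [0.75, 0.662, -0.0, -0.001]
contact_force: [-0.2, 0.2, -0.2]
opening: 0.999
finger_force: 0.0
```

```bash
python3 -c "
from h import *
print(go(pt('s',-.024),.0435,ST))
p=ctrl.read_camera('side');a=cv2.resize(p['color'][90:340,200:420,::-1],(528,600));cv2.imwrite('pics/s4.png',a)"
```

```text
(array([-0.1, -0. ,  0.1]), array([-1.4,  0.6, 55.8]))
```

View pics/s4.png

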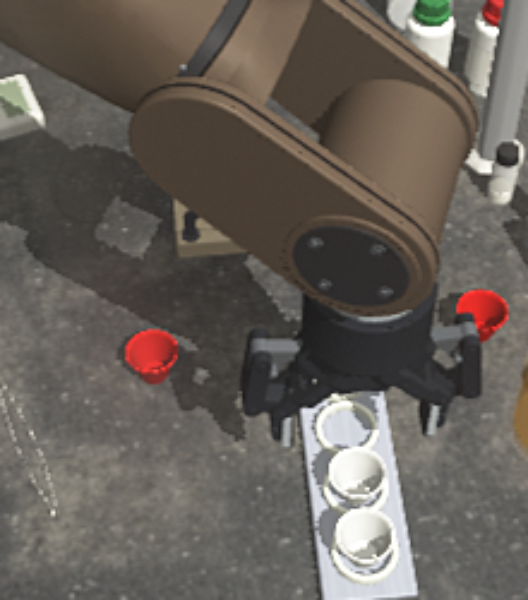

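The picture shows the remaining cups at (357,475) and (364,538), still upright; the arm hides the tray. Taking the third cup.

>>> {"fn": "send_rows", "kwargs": {
  "rows": "0 0 0 -0.001 0.0005 0.02 1;0 0 0 -0.001 0.0005 0.04 1;0 0 0 -0.001 0.0005 0.056 1;0 0 0 -0.001 0.0005 0.056 0.3;0 0 0 -0.001 0.0005 0.056 -0.1;0 0 0 -0.001 0.0005 0.056 -0.3;0 0 0 -0.001 0.0005 0.056 -0.5;0 0 0 -0.001 0.0005 0.056 -1"
}}

```text
time: 20.27
eef_pos: [0.5471, -0.1963, 0.045]
tcp_rot: [0.75, 0.661, 0.0, 0.001]
contact_force: [0.5, 0.4, 3.0]
opening: 0.423
finger_force: 25.0
```

To row units: -75 mm / 1000 = -0.075, -60 mm / 1000 = -0.06.

>>> {"fn": "send_rows", "kwargs": {
  "rows": "0 0 0 0 0 0 -1;0 0 0 0 0 0 -1;0 0 0 0 0 -0.005 -1;0 0 0 0 0 -0.02 -1;0 0 0 0 0 -0.04 -1;0 0 0 0 0 -0.06 -1;0 0 0 0 0 -0.075 -1;0 0 0 0 0 -0.075 -1"
}}

```text
time: 21.28
eef_pos: [0.5476, -0.1965, 0.1213]
tcp_rot: [0.75, 0.662, 0.001, 0.002]
contact_force: [0.0, -0.2, -0.6]
opening: 0.428
finger_force: 25.1
```

```bash
python3 -c "
from h import *
print(go(pt('t',-.025),.118,TT+np.pi))"
```

```text
(array([ 0.2,  0.1, -0.9]), array([377.6, -81.6,   2.4]))
```

To row units: 285 mm / 1000 = 0.285, 245 mm / 1000 = 0.245, -0.9 degrees / 120 = -0.0075.

>>> {"fn": "send_rows", "kwargs": {
  "rows": "0 0 -0.0025 0.015 -0.003 0 -1;0 0 -0.005 0.045 -0.01 0 -1;0 0 -0.0075 0.085 -0.018 0 -1;0 0 -0.0075 0.125 -0.027 0 -1;0 0 -0.0075 0.165 -0.036 0 -1;0 0 -0.0075 0.205 -0.044 0 -1;0 0 -0.0075 0.245 -0.053 0 -1;0 0 -0.0075 0.285 -0.0615 0 -1"
}}

```text
time: 22.28
eef_pos: [0.5193, 0.0967, 0.1177]
tcp_rot: [0.745, 0.668, -0.001, -0.001]
contact_force: [0.5, -0.1, -0.4]
opening: 0.425
finger_force: 25.1
```

To row units: 93 mm / 1000 = 0.093, 88 mm / 1000 = 0.088.

>>> {"fn": "send_rows", "kwargs": {
  "rows": "0 0 0 0.04 -0.009 0 -1;0 0 0 0.07 -0.015 0 -1;0 0 0 0.088 -0.019 0 -1;0 0 0 0.093 -0.02 0 -1;0 0 0 0.093 -0.02 0 -1;0 0 0 0.093 -0.02 0 -1;0 0 0 0.093 -0.02 0 -1"
}}

```text
time: 23.15
eef_pos: [0.5115, 0.1884, 0.119]
tcp_rot: [0.745, 0.667, -0.0, 0.0]
contact_force: [0.2, -0.1, -1.1]
opening: 0.421
finger_force: 25.1
```

```bash
python3 -c "
from h import *
print(go(pt('t',-.025),.046,TT+np.pi))"
```

```text
(array([ 0.,  0., -0.]), array([ 0.2,  2.2, 73. ]))
```

To row units: 73.5 mm / 1000 = 0.0735, 73 mm / 1000 = 0.073.

>>> {"fn": "send_rows", "kwargs": {
  "rows": "0 0 0 0 0.002 0.015 -1;0 0 0 0 0.002 0.035 -1;0 0 0 0 0.002 0.052 -1;0 0 0 0 0.002 0.063 -1;0 0 0 0 0.002 0.069 -1;0 0 0 0 0.002 0.072 -1;0 0 0 0 0.002 0.073 -1;0 0 0 0 0.002 0.0735 -1"
}}

```text
time: 24.15
eef_pos: [0.5136, 0.1892, 0.0468]
tcp_rot: [0.745, 0.667, 0.0, -0.0]
contact_force: [-3.4, -1.0, 7.4]
opening: 0.426
finger_force: 25.5
```

>>> {"fn": "send_rows", "kwargs": {
  "rows": "0 0 0 0 0 0 -1;0 0 0 0 0 0 -1;0 0 0 0 0 0 -0.1;0 0 0 0 0 0 0.1;0 0 0 0 0 0 0.5;0 0 0 0 0 0 1;0 0 0 0 0 0 1;0 0 0 0 0 0 1"
}}

```text
time: 25.15
eef_pos: [0.5133, 0.189, 0.0454]
tcp_rot: [0.745, 0.667, -0.0, -0.0]
contact_force: [-0.9, -0.2, 0.3]
opening: 1.001
finger_force: 0.0
```

To row units: -55 mm / 1000 = -0.055, -35 mm / 1000 = -0.035.

>>> {"fn": "send_rows", "kwargs": {
  "rows": "0 0 0 0 0 0 1;0 0 0 0 0 -0.015 1;0 0 0 0 0 -0.035 1;0 0 0 0 0 -0.055 1;0 0 0 0 0 -0.055 1;0 0 0 0 0 -0.055 1"
}}

```text
time: 25.9
eef_pos: [0.5131, 0.1889, 0.1004]
tcp_rot: [0.745, 0.667, -0.0, -0.0]
contact_force: [-0.0, -0.1, 0.3]
opening: 1.003
finger_force: 0.0
```

```bash
python3 -c "
from h import *
print(go(pt('s',-.072),.1,ST))"
```

```text
(array([-0. ,  0. ,  0.9]), array([-4.259e+02,  7.380e+01,  4.000e-01]))
```

To row units: -336 mm / 1000 = -0.336, -294 mm / 1000 = -0.294, 0.9 degrees / 120 = 0.0075.

>>> {"fn": "send_rows", "kwargs": {
  "rows": "0 0 0.0025 -0.042 0.007 0 1;0 0 0.005 -0.084 0.015 0 1;0 0 0.0075 -0.126 0.022 0 1;0 0 0.0075 -0.168 0.029 0 1;0 0 0.0075 -0.21 0.037 0 1;0 0 0.0075 -0.252 0.044 0 1;0 0 0.0075 -0.294 0.051 0 1;0 0 0.0075 -0.336 0.058 0 1"
}}

```text
time: 26.9
eef_pos: [0.5335, -0.1524, 0.0993]
tcp_rot: [0.75, 0.661, -0.0, -0.001]
contact_force: [1.3, 0.7, -0.6]
opening: 0.998
finger_force: 0.0
```

To row units: -90 mm / 1000 = -0.09, -75 mm / 1000 = -0.075.

>>> {"fn": "send_rows", "kwargs": {
  "rows": "0 0 0 -0.042 0.007 0 1;0 0 0 -0.075 0.013 0 1;0 0 0 -0.09 0.016 0 1;0 0 0 -0.09 0.016 0 1;0 0 0 -0.09 0.016 0 1;0 0 0 -0.09 0.016 0 1"
}}

```text
time: 27.65
eef_pos: [0.5388, -0.2413, 0.1003]
tcp_rot: [0.749, 0.662, -0.0, -0.0]
contact_force: [0.6, 0.9, 0.9]
opening: 0.992
finger_force: 0.0
```

```bash
python3 -c "
from h import *
print(go(pt('s',-.072),.0435,ST))
p=ctrl.read_camera('top');a=cv2.resize(p['color'][150:280,180:460,::-1],None,fx=2.8,fy=2.8);cv2.imwrite('pics/t5.png',a)"
```

```text
(array([-0. , -0. ,  0.1]), array([-1. ,  1.3, 56.8]))
```

View pics/t5.png

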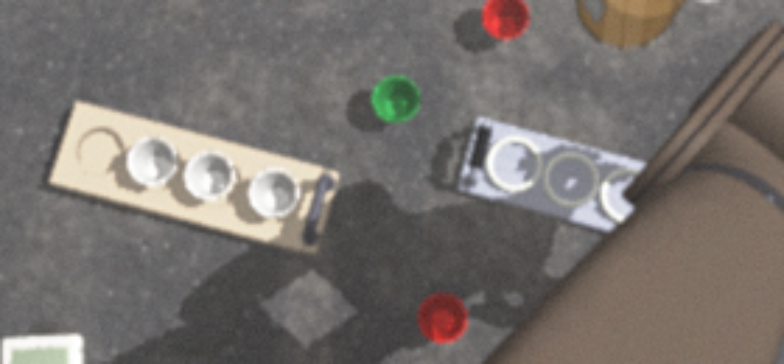

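The picture shows three cups upright in the tray at (274,192), (210,175) and (152,162). The well at (100,151) is still empty. Taking the fourth cup.

To row units: 56.5 mm / 1000 = 0.0565, 40 mm / 1000 = 0.04.

>>> {"fn": "send_rows", "kwargs": {
  "rows": "0 0 0 -0.001 0.001 0.02 1;0 0 0 -0.001 0.001 0.04 1;0 0 0 -0.001 0.001 0.0565 1;0 0 0 -0.001 0.001 0.0565 0.3;0 0 0 -0.001 0.001 0.0565 -0.1;0 0 0 -0.001 0.001 0.0565 -0.3;0 0 0 -0.001 0.001 0.0565 -0.5;0 0 0 -0.001 0.001 0.0565 -1"
}}

```text
time: 28.7
eef_pos: [0.5404, -0.2442, 0.045]
tcp_rot: [0.75, 0.661, 0.0, 0.001]
contact_force: [0.0, 0.2, 2.6]
opening: 0.428
finger_force: 25.1
```

>>> {"fn": "send_rows", "kwargs": {
  "rows": "0 0 0 0 0 0 -1;0 0 0 0 0 0 -1;0 0 0 0 0 -0.005 -1;0 0 0 0 0 -0.02 -1;0 0 0 0 0 -0.04 -1;0 0 0 0 0 -0.06 -1;0 0 0 0 0 -0.075 -1;0 0 0 0 0 -0.075 -1"
}}

```text
time: 29.7
eef_pos: [0.5408, -0.2444, 0.1214]
tcp_rot: [0.75, 0.662, 0.001, 0.002]
contact_force: [-0.4, -0.7, -0.6]
opening: 0.422
finger_force: 25.1
```

```bash
python3 -c "
from h import *
print(go(pt('t',-.075),.118,TT+np.pi))"
```

```text
(array([ 0.2,  0.1, -0.9]), array([476. , -81.6,   2.2]))
```

To row units: 285 mm / 1000 = 0.285, 245 mm / 1000 = 0.245, -0.9 degrees / 120 = -0.0075.

>>> {"fn": "send_rows", "kwargs": {
  "rows": "0 0 -0.0025 0.015 -0.003 0 -1;0 0 -0.005 0.045 -0.008 0 -1;0 0 -0.0075 0.085 -0.015 0 -1;0 0 -0.0075 0.125 -0.021 0 -1;0 0 -0.0075 0.165 -0.028 0 -1;0 0 -0.0075 0.205 -0.035 0 -1;0 0 -0.0075 0.245 -0.042 0 -1;0 0 -0.0075 0.285 -0.049 0 -1"
}}

```text
time: 30.7
eef_pos: [0.5251, 0.0473, 0.1177]
tcp_rot: [0.745, 0.668, -0.001, -0.001]
contact_force: [0.5, -0.5, -0.2]
opening: 0.426
finger_force: 25.1
```

>>> {"fn": "send_rows", "kwargs": {
  "rows": "0 0 0 0.04 -0.007 0 -1;0 0 0 0.08 -0.013 0 -1;0 0 0 0.12 -0.02 0 -1;0 0 0 0.155 -0.026 0 -1;0 0 0 0.18 -0.03 0 -1;0 0 0 0.191 -0.032 0 -1;0 0 0 0.191 -0.032 0 -1;0 0 0 0.191 -0.032 0 -1"
}}

```text
time: 31.7
eef_pos: [0.5156, 0.2378, 0.1186]
tcp_rot: [0.745, 0.667, -0.0, -0.0]
contact_force: [0.2, -0.7, -0.3]
opening: 0.425
finger_force: 25.1
```

>>> {"fn": "send_rows", "kwargs": {
  "rows": "0 0 0 0 0 0 -1;0 0 0 0 0 0 -1"
}}

```text
time: 31.95
eef_pos: [0.516, 0.2379, 0.1191]
tcp_rot: [0.745, 0.667, 0.0, 0.0]
contact_force: [-0.4, 0.4, 0.4]
opening: 0.422
finger_force: 25.1
```

```bash
python3 -c "
from h import *
print(go(pt('t',-.075),.046,TT+np.pi))"
```

```text
(array([ 0., -0., -0.]), array([ 0.6,  3.2, 73.1]))
```

To row units: 73.5 mm / 1000 = 0.0735, 73 mm / 1000 = 0.073.

>>> {"fn": "send_rows", "kwargs": {
  "rows": "0 0 0 0.0005 0.003 0.015 -1;0 0 0 0.0005 0.003 0.035 -1;0 0 0 0.0005 0.003 0.052 -1;0 0 0 0.0005 0.003 0.063 -1;0 0 0 0.0005 0.003 0.069 -1;0 0 0 0.0005 0.003 0.072 -1;0 0 0 0.0005 0.003 0.073 -1;0 0 0 0.0005 0.003 0.0735 -1"
}}

```text
time: 32.95
eef_pos: [0.519, 0.2389, 0.0468]
tcp_rot: [0.745, 0.667, 0.0, -0.0]
contact_force: [-4.0, -0.4, 7.4]
opening: 0.423
finger_force: 25.5
```

>>> {"fn": "send_rows", "kwargs": {
  "rows": "0 0 0 0 0 0 -1;0 0 0 0 0 0 -1;0 0 0 0 0 0 -0.1;0 0 0 0 0 0 0.1;0 0 0 0 0 0 0.5;0 0 0 0 0 0 1;0 0 0 0 0 0 1;0 0 0 0 0 0 1"
}}

```text
time: 33.95
eef_pos: [0.5188, 0.2386, 0.0455]
tcp_rot: [0.745, 0.667, -0.0, -0.0]
contact_force: [-0.6, -0.8, 0.3]
opening: 1.002
finger_force: 0.0
```

>>> {"fn": "send_rows", "kwargs": {
  "rows": "0 0 0 0 0 0 1;0 0 0 0 0 -0.015 1;0 0 0 0 0 -0.035 1;0 0 0 0 0 -0.06 1;0 0 0 -0.04 0 -0.1 1;0 0 0 -0.09 0 -0.13 1;0 0 0 -0.14 0 -0.15 1;0 0 0 -0.19 0 -0.15 1"
}}

```text
time: 34.95
eef_pos: [0.4995, 0.0483, 0.2002]
tcp_rot: [0.745, 0.668, 0.003, 0.003]
contact_force: [-0.4, -0.2, -0.9]
opening: 0.999
finger_force: 0.0
```

To row units: -160 mm / 1000 = -0.16, -120 mm / 1000 = -0.12.

>>> {"fn": "send_rows", "kwargs": {
  "rows": "0 0 0 -0.04 0 0 1;0 0 0 -0.08 0 0 1;0 0 0 -0.12 0 0 1;0 0 0 -0.16 0 0 1;0 0 0 -0.16 0 0 1;0 0 0 -0.16 0 0 1"
}}

```text
time: 35.7
eef_pos: [0.4808, -0.1091, 0.1966]
tcp_rot: [0.745, 0.667, 0.0, 0.001]
contact_force: [-0.7, -0.7, 0.5]
opening: 1.004
finger_force: 0.0
```

Run:
```python
from h import *
L=[]
for n,k in(('top',(.0,)),('side',(.0,))):
    p=ctrl.read_camera(n)
    for z in(.020,.042):
        r=np.ascontiguousarray(rectify(p,TO,TT,z,2200)[:,:,::-1]);c=lambda x:(int(2.2*(135+x)),110)
        for x in(75,25,-25,-75): cv2.circle(r,c(x),int(2.2*(19.5 if z>.03 else 19)),(0,0,255),1)
        if z>.03: L.append(r)
    L.append(cv2.resize(p['color'][170:250,180:320,::-1] if n=='top' else p['color'][100:200,250:330,::-1],(297,220)))
a=np.vstack([np.hstack([L[0],np.zeros((220,3,3),np.uint8)]),np.hstack([L[2],np.zeros((220,3,3),np.uint8)])])
a=cv2.resize(a,(500,440));b=np.vstack([L[1],L[3]]);cv2.imwrite('pics/end.png',np.hstack([a,b]))
```

View pics/end.png

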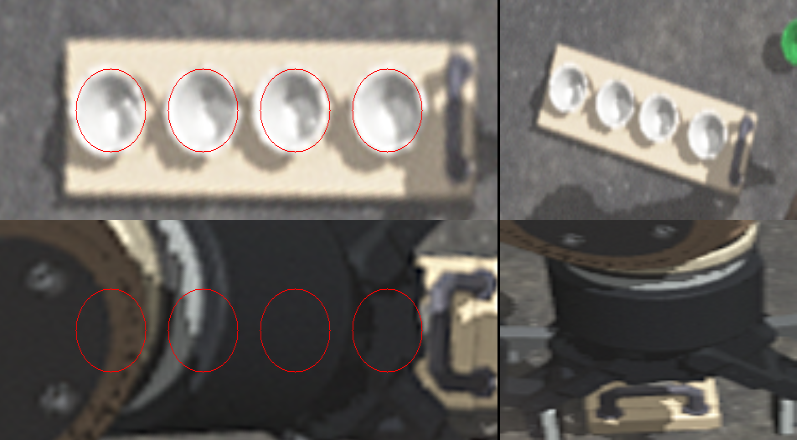

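The top view shows four upright cups, each within about 3 mm of its predicted place; the arm blocks the side view. I'll move clear and take one last look.

To row units: -240 mm / 1000 = -0.24, -200 mm / 1000 = -0.2.

>>> {"fn": "send_rows", "kwargs": {
  "rows": "0 0 0 -0.04 0 -0.01 1;0 0 0 -0.08 0 -0.02 1;0 0 0 -0.12 0 -0.03 1;0 0 0 -0.16 0 -0.04 1;0 0 0 -0.2 0 -0.05 1;0 0 0 -0.24 0 -0.05 1;0 0 0 -0.24 0 -0.05 1;0 0 0 -0.24 0 -0.05 1"
}}

```text
time: 36.8
eef_pos: [0.4547, -0.3465, 0.2451]
tcp_rot: [0.744, 0.668, 0.0, -0.001]
contact_force: [-0.1, 0.4, -0.0]
opening: 1.003
finger_force: 0.0
```

Run:
```python
from h import *
p=ctrl.read_camera('side')
a=cv2.resize(p['color'][100:210,250:350,::-1],(500,550),interpolation=cv2.INTER_CUBIC)
cv2.imwrite('pics/end2.png',a)
```

```text
(no output)
```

View pics/end2.png

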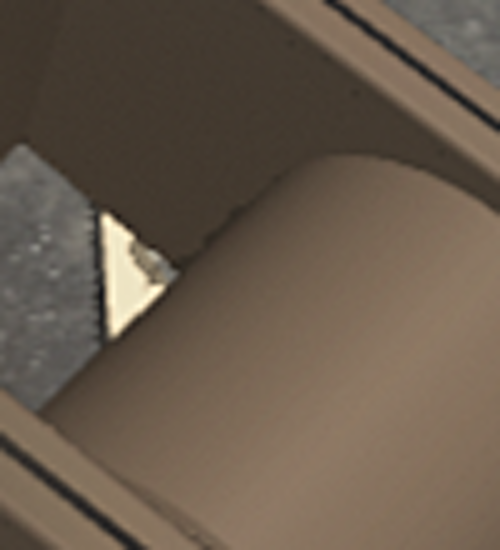

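The arm still hides the tray. I'll clear it further and check by numbers.

To row units: -250 mm / 1000 = -0.25, -100 mm / 1000 = -0.1.

>>> {"fn": "send_rows", "kwargs": {
  "rows": "0 0 0 -0.04 -0.01 0 1;0 0 0 -0.08 -0.04 0 1;0 0 0 -0.12 -0.07 0 1;0 0 0 -0.16 -0.1 0 1;0 0 0 -0.2 -0.13 0 1;0 0 0 -0.24 -0.15 0 1;0 0 0 -0.25 -0.15 0 1;0 0 0 -0.25 -0.15 0 1"
}}

```text
time: 37.85
eef_pos: [0.2788, -0.5793, 0.2453]
tcp_rot: [0.744, 0.668, 0.0, -0.0]
contact_force: [0.8, 0.7, 0.8]
opening: 0.999
finger_force: 0.0
```

Run:
```python
from h import *
for n in('side','top'):
  p=ctrl.read_camera(n)
  for d in ctrl.look_for(p,'crucible_a'):
    w=np.linalg.inv(p['extrinsics'])@np.r_[d['position'],1];print(n,round(d['p'],2),np.round(w[:3],4))
print([np.round(pt('t',x),3) for x in(.075,.025,-.025,-.075)])
# bright neutral rim blobs rectified at rim height, row frame (mm)
p=ctrl.read_camera('side');r=rectify(p,TO,TT,.042).astype(int)
m=((r.max(2)-r.min(2)<14)&(r.max(2)>150)).astype(np.uint8);m=cv2.morphologyEx(m,cv2.MORPH_CLOSE,np.ones((9,9)))
N,_,s,c=cv2.connectedComponentsWithStats(m)
for i in range(1,N):
    if s[i,4]>1500: print('blob mm box',np.round([s[i,0]/2.5-135,s[i,2]/2.5,50-s[i,1]/2.5,s[i,3]/2.5],1))
```

```text
side 0.87 [ 0.429  -0.0489  0.0212]
side 0.74 [0.6    0.0159 0.0239]
side 0.74 [ 0.6857 -0.0692  0.0231]
side 0.68 [0.5055 0.0996 0.0367]
side 0.64 [0.5131 0.1543 0.0358]
side 0.6 [0.5149 0.1988 0.0399]
side 0.55 [0.5204 0.2479 0.037 ]
top 0.78 [0.5244 0.2446 0.0354]
top 0.69 [0.511  0.1368 0.0343]
top 0.64 [ 0.4292 -0.0605  0.022 ]
top 0.59 [0.5056 0.0914 0.0283]
top 0.52 [0.518  0.1915 0.0296]
top 0.51 [0.6041 0.0023 0.0195]
top 0.49 [ 0.6815 -0.0758  0.0214]
[array([0.503, 0.089]), array([0.508, 0.139]), array([0.514, 0.188]), array([0.519, 0.238])]
blob mm box [-104.6  210.    24.8   45.6]
```

All four read as seated at the expected positions with heights that agree, and the look-alikes have not moved. Handing in.

```bash
python3 -c "
from plant import ctrl
print(ctrl.sign_off())"
```

```text
the job is handed in; nothing more can be done
None
```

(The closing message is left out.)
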